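# Find and seat the canister lid that was not pushed home

## Robot

A 6-joint arm with a two-finger parallel gripper is mounted at the origin on a cart in front of the work surface, level with it; the furniture and walls round the work are solid. World frame = base frame: x ahead of the robot, y to its left, z up, the work surface at z = 0. Lengths are in mm, angles in degrees, forces in N, time in s.
With the tool pointing down it reaches from about 350 to 850 mm from the base axis. Payload 8.1 kg.
Tool frame: the origin (TCP) lies midway between the tips of the shut fingers; the grasp point (between the pads) lies 19 mm behind it; z points along the fingers, y is the line along which they close (so a half turn about z gives the same grasp; the last joint's range is limited). The gripper opens to 85 mm and grips with 20 to 120 N. Pads are 22 mm wide; open, the fingers measure 114 mm over their backs; the gripper's body (76 mm by 85 mm) begins 54 mm behind the grasp point. The pads swing forward as they close: fully open they stand 13 mm farther back than shut.
Start: joints at [67.185, 7.471, 85.268, -0, 87.261, -4.893], TCP at [184.613, 570.897, 231.292] pointing down, gripper open.
Joint ranges: [-169.43, 169.43], [-51.17, 129.36], [1.28, 143.12], [-76.62, 256.62], [0, 156.53], [-152.29, 152.29]. Speed limits (degrees/s): [136.94, 136.94, 159.86, 180, 180, 180].

## Interface

Orientations are given as [roll, pitch, yaw] about the fixed x, y, z axes, in that order (R = Rz(yaw) Ry(pitch) Rx(roll)).
In Python, from bench import r, snapshot gives the robot as it stands (r), with the cameras as plain functions.
- The arm moves only by the shell command python3 steer.py 'ROWS' [FORCE]. ROWS is a JSON list of rows, 1 to 8 of them, each of 7 numbers: a rotation vector rx, ry, rz in normalised numbers (1 is 60 degrees), then dx, dy, dz in shares of 500 mm (1.0 is 500 mm), then the finger opening in mm; each row is the pose to reach, as a shift and turn from the pose commanded when the command began, along the tool's axes at that moment; what a row does not reach only later rows make up. A row lasts 1/8 s, in which the tool goes at most 62.5 mm and 10.7 degrees, less where a joint would pass 70% of its speed; a pose out of reach is approached as far as the arm can. The fingers move at their own pace and stop on an object; FORCE is the grip in N (left out, the last holds). Time passes only in rows, so rows that do not move let the fingers close. It prints the time, the measured TCP pose, the force, the opening and the grip force at its end. Input that does not fit is refused with a message, and nothing moves.
- r.sense(): the state, without advancing time (a new reading comes with each control period).
- snapshot(name): name is "scene" or "top"; returns a dict with "pixels" (420x560x3 uint8, blue, green, red), "fx", "fy", "cx", "cy" (pixels), "D" ([k1, k2, p1, p2, k3] as OpenCV has them; the pictures are not rectified), "pose" (4x4, takes a point from camera to world coordinates). Camera axes: x right, y up, looking along -z (the intrinsics and any distortion apply to the point x, -y, -z); pixel columns grow to the right and rows downward; lengths in mm; the calibration is good to about 2 mm. A picture is of the moment at which its call begins. There is no depth.
- r.hand_in(): hands the job in; it is judged then, once.
The state is a dict: "time": time; "joint_pos": joint angles; "qd": joint speeds; "joint_efforts": joint torques, N m; "tool_pos": TCP position; "tcp_rot": TCP orientation; "ft_force": force on the tool from outside, world axes, zero at the start; "wrist_torque": the same for the moment, N m; "finger_gap": finger opening in mm; "grip_force": force on a finger pad.
Only numpy, scipy, OpenCV 4.12 (cv2) and the standard library are available. Lean on these libraries where they do the work, as an engineer would, in place of code of your own. Each camera call takes 0.05 s, during which the arm holds its last target. There are 200 camera calls.

## Task

One of the four canisters was closed carelessly: its bamboo lid is not pushed home and rocks when pressed near its edge. Press slowly near the edge of one lid after another with the closed fingertips until you find the one that rocks, then push that lid fully home by pressing firmly on its middle, without banging on any lid, and take the hand away. Lift nothing, and leave the canisters and everything else standing where they are.

Things in the scene. Friction and masses are not known exactly. Their poses are not given: they have to be found in the camera images.
- canister_1: one of four identical round stoneware canisters, grey-blue foot, white above, 90 mm across, 100 mm high to its rim; 0.6 to 1 kg, loose; origin: centre of its underside, z up. Flat round bamboo lid, 96 mm across, 22 mm thick with the skirt that hides the rim. Home, the lid's top is 112 mm above the origin. Three lids are home; one stands level but about 4.5 mm too high
- canister_1_lid (a joint): how far this canister's lid was pushed straight down since the start, m; 0 at the start for every lid, loose or home. A rubber seal inside grips the mouth: the loose lid moves when pressed on its middle with about 8 N (within 10 mm of the axis), goes down about 4.5 to 5 mm onto the rim and stays there. A lid that is home rests on the rim and moves less than 1 mm
- canister_1_rock_x (a joint): rocking of this lid about the canister's own x axis, rad, 0 when level. A lid that is home stays within 0.015 when pressed. The loose one tips on its soft seal (0.5 N m per rad) towards the pressed side, by 0.1 to 0.14, under 2 to 4 N about 30 mm from its middle, on any side, and springs back. Pressing its edge harder does not seat it
- canister_1_rock_y (a joint): the same about the canister's own y axis; the two together give the lid's tilt
- canister_2: one of four identical round stoneware canisters, grey-blue foot, white above, 90 mm across, 100 mm high to its rim; 0.6 to 1 kg, loose; origin: centre of its underside, z up. Flat round bamboo lid, 96 mm across, 22 mm thick with the skirt that hides the rim. Home, the lid's top is 112 mm above the origin. Three lids are home; one stands level but about 4.5 mm too high
- canister_2_lid (a joint): how far this canister's lid was pushed straight down since the start, m; 0 at the start for every lid, loose or home. A rubber seal inside grips the mouth: the loose lid moves when pressed on its middle with about 8 N (within 10 mm of the axis), goes down about 4.5 to 5 mm onto the rim and stays there. A lid that is home rests on the rim and moves less than 1 mm
- canister_2_rock_x (a joint): rocking of this lid about the canister's own x axis, rad, 0 when level. A lid that is home stays within 0.015 when pressed. The loose one tips on its soft seal (0.5 N m per rad) towards the pressed side, by 0.1 to 0.14, under 2 to 4 N about 30 mm from its middle, on any side, and springs back. Pressing its edge harder does not seat it
- canister_2_rock_y (a joint): the same about the canister's own y axis; the two together give the lid's tilt
- canister_3: one of four identical round stoneware canisters, grey-blue foot, white above, 90 mm across, 100 mm high to its rim; 0.6 to 1 kg, loose; origin: centre of its underside, z up. Flat round bamboo lid, 96 mm across, 22 mm thick with the skirt that hides the rim. Home, the lid's top is 112 mm above the origin. Three lids are home; one stands level but about 4.5 mm too high
- canister_3_lid (a joint): how far this canister's lid was pushed straight down since the start, m; 0 at the start for every lid, loose or home. A rubber seal inside grips the mouth: the loose lid moves when pressed on its middle with about 8 N (within 10 mm of the axis), goes down about 4.5 to 5 mm onto the rim and stays there. A lid that is home rests on the rim and moves less than 1 mm
- canister_3_rock_x (a joint): rocking of this lid about the canister's own x axis, rad, 0 when level. A lid that is home stays within 0.015 when pressed. The loose one tips on its soft seal (0.5 N m per rad) towards the pressed side, by 0.1 to 0.14, under 2 to 4 N about 30 mm from its middle, on any side, and springs back. Pressing its edge harder does not seat it
- canister_3_rock_y (a joint): the same about the canister's own y axis; the two together give the lid's tilt
- canister_4: one of four identical round stoneware canisters, grey-blue foot, white above, 90 mm across, 100 mm high to its rim; 0.6 to 1 kg, loose; origin: centre of its underside, z up. Flat round bamboo lid, 96 mm across, 22 mm thick with the skirt that hides the rim. Home, the lid's top is 112 mm above the origin. Three lids are home; one stands level but about 4.5 mm too high
- canister_4_lid (a joint): how far this canister's lid was pushed straight down since the start, m; 0 at the start for every lid, loose or home. A rubber seal inside grips the mouth: the loose lid moves when pressed on its middle with about 8 N (within 10 mm of the axis), goes down about 4.5 to 5 mm onto the rim and stays there. A lid that is home rests on the rim and moves less than 1 mm
- canister_4_rock_x (a joint): rocking of this lid about the canister's own x axis, rad, 0 when level. A lid that is home stays within 0.015 when pressed. The loose one tips on its soft seal (0.5 N m per rad) towards the pressed side, by 0.1 to 0.14, under 2 to 4 N about 30 mm from its middle, on any side, and springs back. Pressing its edge harder does not seat it
- canister_4_rock_y (a joint): the same about the canister's own y axis; the two together give the lid's tilt
- lemon: yellow lemon lying down, 78 x 55 x 56 mm; to be left alone; origin: centre of its underside
- garlic: pale garlic bulb, 60 x 57 x 58 mm; to be left alone; origin: centre of its underside
- mug: mug, blue above and white below, 78 mm across, 112 mm with its handle, 92 mm high; to be left alone; origin: centre of its underside
- honey_jar: glass honey jar with a grey cap, 61 mm across, 95 mm high; to be left alone; origin: centre of its underside
- spice_jar_orange: glass spice jar with orange-red contents and a black cap, 45 mm across, 108 mm high; to be left alone; origin: centre of its underside
- spice_jar_green: glass spice jar with green contents and a black cap, 45 mm across, 108 mm high; to be left alone; origin: centre of its underside

How it is judged (in metres and radians):
On the way, in this order (a step that is already met when the one before it is completed fails the run):
1. a lid that is not yet home rocks (more than 0.04 rad) under a press near its edge ((((value of joint any of canister_1_rock_x, canister_1_rock_y above 0.04 rad or value of joint any of canister_1_rock_x, canister_1_rock_y below -0.04 rad) and value of joint canister_1_lid below 0.0015 m and contact force between the fingers and canister_1 above 0.5 N) or ((value of joint any of canister_2_rock_x, canister_2_rock_y above 0.04 rad or value of joint any of canister_2_rock_x, canister_2_rock_y below -0.04 rad) and value of joint canister_2_lid below 0.0015 m and contact force between the fingers and canister_2 above 0.5 N) or ((value of joint any of canister_3_rock_x, canister_3_rock_y above 0.04 rad or value of joint any of canister_3_rock_x, canister_3_rock_y below -0.04 rad) and value of joint canister_3_lid below 0.0015 m and contact force between the fingers and canister_3 above 0.5 N) or ((value of joint any of canister_4_rock_x, canister_4_rock_y above 0.04 rad or value of joint any of canister_4_rock_x, canister_4_rock_y below -0.04 rad) and value of joint canister_4_lid below 0.0015 m and contact force between the fingers and canister_4 above 0.5 N))), for 0.1 s.
2. the loose lid is pushed down onto its rim (3.5 mm or more of its 4.5 mm) (value of joint any of canister_1_lid, canister_2_lid, canister_3_lid, canister_4_lid above 0.0035 m), for 0.2 s.
At the end, for the whole second after the job is handed in: the loose lid has gone down 3.5 mm or more (its full way is about 4.5 mm), all four lids are level to 0.02 rad, and the four canisters stand upright, at rest, within 25 mm of where they stood (value of joint any of canister_1_lid, canister_2_lid, canister_3_lid, canister_4_lid above 0.0035 m and not ((value of joint any of canister_1_rock_x, canister_1_rock_y above 0.02 rad or value of joint any of canister_1_rock_x, canister_1_rock_y below -0.02 rad) or (value of joint any of canister_2_rock_x, canister_2_rock_y above 0.02 rad or value of joint any of canister_2_rock_x, canister_2_rock_y below -0.02 rad) or (value of joint any of canister_3_rock_x, canister_3_rock_y above 0.02 rad or value of joint any of canister_3_rock_x, canister_3_rock_y below -0.02 rad) or (value of joint any of canister_4_rock_x, canister_4_rock_y above 0.02 rad or value of joint any of canister_4_rock_x, canister_4_rock_y below -0.02 rad)) and angle between each of canister_1, canister_2, canister_3, canister_4's own z axis and vertical below 0.05 rad and height (world z) of each of canister_1, canister_2, canister_3, canister_4 below 0.008 m and distance of each of canister_1, canister_2, canister_3, canister_4 from where it was at the start of the episode below 0.025 m and linear speed of each of canister_1, canister_2, canister_3, canister_4 below 0.02 m/s); the robot touches nothing.
It fails at once if a canister is lifted (more than 12 mm), tipped (more than 0.15 rad) or pushed more than 25 mm along the worktop ((height (world z) of canister_1 above 0.012 m or angle between canister_1's own z axis and vertical above 0.15 rad or distance of canister_1 from where it was at the start of the episode above 0.025 m) or (height (world z) of canister_2 above 0.012 m or angle between canister_2's own z axis and vertical above 0.15 rad or distance of canister_2 from where it was at the start of the episode above 0.025 m) or (height (world z) of canister_3 above 0.012 m or angle between canister_3's own z axis and vertical above 0.15 rad or distance of canister_3 from where it was at the start of the episode above 0.025 m) or (height (world z) of canister_4 above 0.012 m or angle between canister_4's own z axis and vertical above 0.15 rad or distance of canister_4 from where it was at the start of the episode above 0.025 m)).
It fails at once if a lid is banged or pressed with more than 100 N (contact force between the fingers and canister_1 above 100 N or contact force between the fingers and canister_2 above 100 N or contact force between the fingers and canister_3 above 100 N or contact force between the fingers and canister_4 above 100 N).
It fails at once if another thing is lifted or moved by more than 25 mm (distance of any of lemon, garlic, mug, honey_jar, spice_jar_orange, spice_jar_green from where it was at the start of the episode above 0.025 m).
It also fails if it takes over 58 s, if anything falls off the work surface, if the arm or the gripper's body presses on something with over 40 N, if the wrist force passes 120 N, or if a joint passes its speed limit or range.

## Working session

There is one attempt and no reset: what is moved stays moved. The work goes in short steps, Python scripts to look and compute and a shell command to move; the robot and the scene stay as the last step left them, time stands still between calls to the robot, and variables do not carry over. Pictures are saved under pics/ and viewed, at most 10 in all, crops included, and the job is handed in when it is done.

```bash
ls; mkdir -p pics
python3 - <<'E'
from bench import r, snapshot
import cv2,pickle
for n in("scene","top"):
    s=snapshot(n); cv2.imwrite(f"pics/{n}0.png",s["pixels"]); pickle.dump(s,open(f"{n}0.pkl","wb"))
    print(n,s["fx"],s["fy"],s["cx"],s["cy"],s["D"],s["pose"])
print(r.sense())
E
```

```text
bench.py
pics
steer.py
scene 464.50756877918025 464.50756877918025 281.72437932232583 215.32430526656916 [-0.00468598  0.          0.          0.          0.        ] [[ 7.19347580e-01  5.06569761e-01 -4.75316880e-01  1.57990453e+01]
 [-6.94644968e-01  5.21891402e-01 -4.95073462e-01 -4.42641815e+02]
 [-2.72545272e-03  6.86306375e-01  7.27307453e-01  8.09522281e+02]
 [ 0.00000000e+00  0.00000000e+00  0.00000000e+00  1.00000000e+00]]
top 541.7307538497371 541.7307538497371 282.2747745103434 212.29198096732574 [-0.1260251  0.         0.         0.         0.       ] [[ 1.25746063e-02  9.98857352e-01 -4.61071556e-02  4.31066005e+02]
 [-9.99913777e-01  1.23866500e-02 -4.35996671e-03  4.67572698e+01]
 [-3.78387160e-03  4.61580049e-02  9.98926985e-01  1.17562907e+03]
 [ 0.00000000e+00  0.00000000e+00  0.00000000e+00  1.00000000e+00]]
{'time': 0.1, 'joint_pos': array([ 6.71855663e+01,  7.51089991e+00,  8.53226200e+01,  9.37624521e-04,
        8.72591837e+01, -4.89471991e+00]), 'qd': array([ 0.05351117, -0.08232431, -0.17202882, -0.05148392, -0.02343174,
       -0.00235619]), 'joint_efforts': array([ 1.42939956e-03, -5.70949030e+01, -5.01940799e+01, -5.78905815e-05,
        8.13331688e-03, -1.67788028e-05]), 'tool_pos': array([184.4153906 , 570.45766572, 230.35208834]), 'tcp_rot': array([-1.79907714e+02, -8.84300600e-03,  1.62080234e+02]), 'ft_force': array([-0.64698012, -0.32223062,  0.32578072]), 'wrist_torque': array([-0.07605678, -0.00050554,  0.0140067 ]), 'grip_force': 0.0, 'finger_gap': 85.35083205522415}
```

View pics/top0.png

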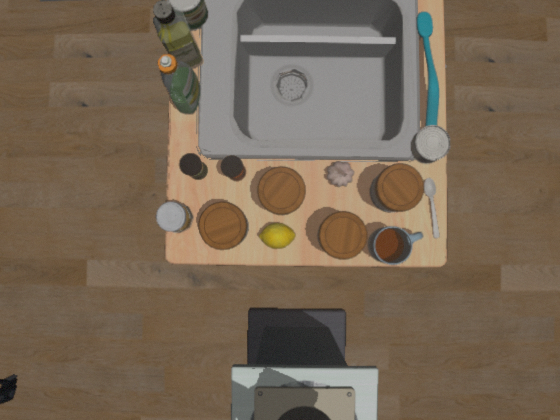

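View pics/scene0.png

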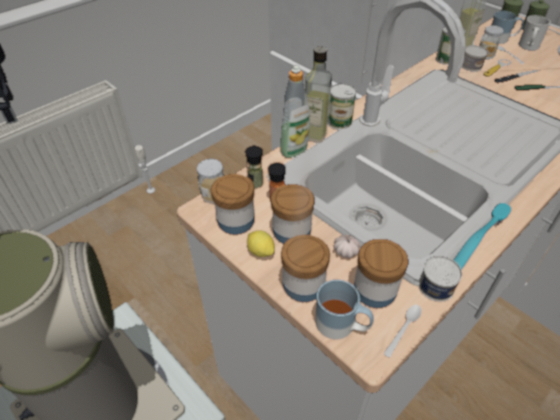

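The top view shows the lids at about (222,226), (281,190), (343,235) and (399,187). The arm is out of view to the left. Next I fit circles to the lids.

```bash
cat > h.py <<'E'
import numpy as np,cv2,pickle
def ray(s,uv,z):
    K=np.array([[s["fx"],0,s["cx"]],[0,s["fy"],s["cy"]],[0,0,1]])
    p=cv2.undistortPoints(np.float64([[uv]]),K,np.array(s["D"]))[0,0]
    P=s["pose"];d=P[:3,:3]@[p[0],-p[1],-1];o=P[:3,3]
    return o+d*(z-o[2])/d[2]
E
python3 - <<'E'
from h import *
s=pickle.load(open("top0.pkl","rb"));im=s["pixels"].copy()
g=cv2.cvtColor(cv2.resize(im,None,fx=4,fy=4,interpolation=cv2.INTER_CUBIC),cv2.COLOR_BGR2GRAY)
out=cv2.resize(im,None,fx=4,fy=4)
for i,(u,v) in enumerate([(222,226),(281,190),(343,235),(399,187)]):
    x0,y0=4*u-140,4*v-140
    c=cv2.HoughCircles(cv2.GaussianBlur(g[y0:y0+280,x0:x0+280],(7,7),0),cv2.HOUGH_GRADIENT_ALT,1,200,param1=100,param2=.5,minRadius=80,maxRadius=110)
    if c is None: print("none");continue
    for k in c[0][:2]:
        uv=((k[0]+x0+.5)/4-.5,(k[1]+y0+.5)/4-.5); print(i,uv,k[2]/4,ray(s,uv,112).round(1),"expect r",48*s["fx"]/1065)
    k=c[0][0];cv2.circle(out,(int(k[0]+x0),int(k[1]+y0)),int(k[2]),(0,255,0),1)
    cv2.circle(out,(int(k[0]+x0),int(k[1]+y0)),3,(0,0,255),-1)
cv2.imwrite("pics/c1.png",out[560:1120,600:1400] if False else cv2.resize(out[560:1100,640:1780],(800,379)))
E
```

```text
0 (np.float32(223.625), np.float32(222.375)) 25.574951 [458.9 166.5 112. ] expect r 24.41603397632618
0 (np.float32(223.625), np.float32(222.375)) 21.80758 [458.9 166.5 112. ] expect r 24.41603397632618
1 (np.float32(279.125), np.float32(191.125)) 24.790848 [521.8  58.1 112. ] expect r 24.41603397632618
1 (np.float32(279.125), np.float32(191.125)) 21.612776 [521.8  58.1 112. ] expect r 24.41603397632618
none
3 (np.float32(399.625), np.float32(187.125)) 23.737726 [ 532.9 -180.4  112. ] expect r 24.41603397632618
```

View pics/c1.png

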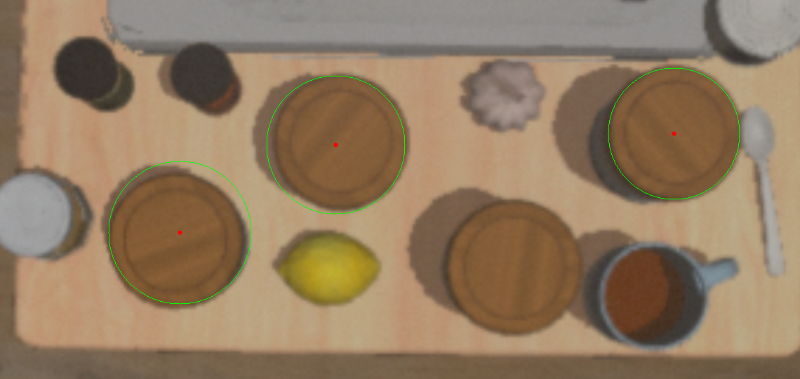

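```bash
cat >> h.py <<'E'
from scipy.spatial.transform import Rotation as R
UV=[(223.2,224.4),(280.9,190.8),(343.1,234.8),(400.1,187.6)]
def lids(): 
    s=pickle.load(open("top0.pkl","rb")); return [ray(s,u,113) for u in UV]
def go(t,st):
    return (R.from_euler("xyz",st["tcp_rot"],degrees=True).inv().apply(np.array(t)-st["tool_pos"])).round(1)
E
python3 - <<'E'
from h import *
from bench import r, snapshot
st=r.sense();L=lids()
a=pickle.load(open("scene0.pkl","rb"));p=0
for l in L:
    print(l.round(1), go([l[0]-38,l[1],140],st))
    # predicted scene pixels of lid-top centre
    for z in (112,116.5):
        q=np.linalg.inv(a["pose"])@[*l[:2],z,1]; print((a["cx"]+a["fx"]*q[0]/-q[2]).round(1),(a["cy"]-a["fy"]*q[1]/-q[2]).round(1))
E
```

```text
[454.9 167.2 113. ] [-345.3 -312.    90.8]
233.4 187.0
233.2 185.5
[522.4  54.6 113. ] [-444.2 -398.4   90.9]
291.5 197.8
291.5 196.3
[437.4 -68.5 113. ] [-401.2 -541.7   91.2]
305.3 251.7
305.4 250.2
[ 531.9 -181.1  113. ] [-525.7 -619.7   91.3]
382.6 257.9
382.9 256.4
```

Careful with the scale: shifts go in shares of 500 mm and turns go in shares of 60 degrees. That gives: -345 mm is -0.69, -312 mm is -0.624.

```bash
python3 steer.py '[[0, 0, 0, -0.08, -0.07, 0, 0], [0, 0, 0, -0.17, -0.15, 0, 0], [0, 0, 0, -0.26, -0.232, 0.02, 0], [0, 0, 0, -0.346, -0.312, 0.04, 0], [0, 0, 0, -0.432, -0.39, 0.06, 0], [0, 0, 0, -0.518, -0.468, 0.08, 0], [0, 0, 0, -0.604, -0.546, 0.1, 0], [0, 0, 0, -0.69, -0.624, 0.12, 0]]' 40; python3 steer.py '[[0, 0, 0, 0, 0, 0.02, 0], [0, 0, 0, 0, 0, 0.04, 0], [0, 0, 0, 0, 0, 0.04, 0], [0, 0, 0, 0, 0, 0.04, 0]]'; python3 -c "
from h import *
from bench import r, snapshot
st=r.sense();l=lids()[0];print(go([l[0]-38,l[1],118],st),st['ft_force'],st['wrist_torque'])"
```

```text
time: 1.1
tool_pos: [417.3, 166.1, 170.9]
tcp_rot: [180.0, 0.0, 162.1]
ft_force: [1.0, -0.3, 0.8]
finger_gap: -0.0
grip_force: 0.0
time: 1.6
tool_pos: [416.5, 169.0, 151.5]
tcp_rot: [180.0, 0.0, 162.2]
ft_force: [-0.0, -0.8, -0.2]
finger_gap: 0.4
grip_force: 0.0
[-0.9 -1.6 33.5] [-7.22905031e-04 -8.48861166e-01 -1.81317251e-01] [0.01670023 0.00636611 0.02850905]
```

To row units: 33 mm is 0.066, 28 mm is 0.056.

```bash
python3 steer.py '[[0, 0, 0, 0, 0, 0.02, 0], [0, 0, 0, 0, 0, 0.04, 0], [0, 0, 0, 0, 0, 0.056, 0], [0, 0, 0, 0, 0, 0.066, 0], [0, 0, 0, 0, 0, 0.066, 0], [0, 0, 0, 0, 0, 0.066, 0]]'|sed -n 2,4p; python3 steer.py '[[0, 0, 0, 0, 0, 0.002, 0], [0, 0, 0, 0, 0, 0.004, 0], [0, 0, 0, 0, 0, 0.006, 0], [0, 0, 0, 0, 0, 0.006, 0]]'|sed -n 2,4p;python3 steer.py '[[0, 0, 0, 0, 0, 0.001, 0], [0, 0, 0, 0, 0, 0.002, 0], [0, 0, 0, 0, 0, 0.003, 0], [0, 0, 0, 0, 0, 0.003, 0]]'|sed -n 2,4p
```

```text
tool_pos: [417.1, 167.9, 118.6]
tcp_rot: [180.0, 0.0, 162.1]
ft_force: [-0.2, 0.1, 0.1]
tool_pos: [416.8, 167.9, 115.2]
tcp_rot: [-180.0, -0.0, 162.1]
ft_force: [-0.4, 0.3, 0.0]
tool_pos: [416.8, 167.9, 113.7]
tcp_rot: [-180.0, -0.0, 162.1]
ft_force: [0.2, 0.4, -0.3]
```

```bash
for i in 1 2; do :; done; python3 steer.py '[[0, 0, 0, 0, 0, 0.001, 0], [0, 0, 0, 0, 0, 0.002, 0], [0, 0, 0, 0, 0, 0.003, 0], [0, 0, 0, 0, 0, 0.003, 0]]'|sed -n 2,4p;python3 steer.py '[[0, 0, 0, 0, 0, 0.001, 0], [0, 0, 0, 0, 0, 0.002, 0], [0, 0, 0, 0, 0, 0.002, 0]]'|sed -n 2,4p
```

```text
tool_pos: [416.8, 167.9, 112.2]
tcp_rot: [-180.0, -0.0, 162.1]
ft_force: [0.3, -0.1, 0.3]
tool_pos: [416.9, 167.9, 111.7]
tcp_rot: [180.0, -0.0, 162.1]
ft_force: [-3.3, -0.6, 5.3]
```

Lid 1 makes stiff contact at 112 mm, so it is home. Next lid.

To row units: -25 mm is -0.05, -10 mm is -0.02.

```bash
python3 steer.py '[[0, 0, 0, 0, 0, -0.02, 0], [0, 0, 0, 0, 0, -0.05, 0], [0, 0, 0, 0, 0, -0.05, 0]]'|sed -n 1,4p;  python3 -c "
from h import *
from bench import r, snapshot
st=r.sense();L=lids()
for l in L[1:]: print(go([l[0]-38,l[1],118],st))"
```

```text
time: 4.6
tool_pos: [418.3, 168.3, 138.5]
tcp_rot: [179.9, 0.2, 162.1]
ft_force: [0.2, -0.1, -0.1]
[-97.8 -87.8  20.6]
[ -54.8 -231.2   20.2]
[-179.4 -309.2   20.4]
```

To row units: -98 mm is -0.196, -87 mm is -0.174.

```bash
python3 steer.py '[[0, 0, 0, -0.064, -0.058, 0, 0], [0, 0, 0, -0.13, -0.116, 0, 0], [0, 0, 0, -0.196, -0.174, 0, 0], [0, 0, 0, -0.196, -0.174, 0.016, 0], [0, 0, 0, -0.196, -0.174, 0.032, 0], [0, 0, 0, -0.196, -0.174, 0.04, 0], [0, 0, 0, -0.196, -0.174, 0.04, 0], [0, 0, 0, -0.196, -0.174, 0.04, 0]]'|sed -n 1,4p; python3 steer.py '[[0, 0, 0, 0, 0, 0.002, 0], [0, 0, 0, 0, 0, 0.004, 0], [0, 0, 0, 0, 0, 0.006, 0], [0, 0, 0, 0, 0, 0.006, 0]]'|sed -n 2,4p;python3 steer.py '[[0, 0, 0, 0, 0, 0.001, 0], [0, 0, 0, 0, 0, 0.002, 0], [0, 0, 0, 0, 0, 0.003, 0], [0, 0, 0, 0, 0, 0.003, 0]]'|sed -n 2,4p
```

```text
time: 5.6
tool_pos: [483.3, 55.5, 116.6]
tcp_rot: [180.0, 0.0, 162.1]
ft_force: [-0.3, 0.2, 0.4]
tool_pos: [483.3, 54.9, 113.2]
tcp_rot: [-180.0, -0.0, 162.1]
ft_force: [-0.1, 0.6, -0.5]
tool_pos: [483.3, 54.9, 111.9]
tcp_rot: [-180.0, -0.0, 162.1]
ft_force: [-0.8, -0.8, 1.1]
```

To row units: 1 mm is 0.002, 0.5 mm is 0.001.

```bash
python3 steer.py '[[0, 0, 0, 0, 0, 0.001, 0], [0, 0, 0, 0, 0, 0.002, 0], [0, 0, 0, 0, 0, 0.002, 0]]'|sed -n 2,4p; python3 steer.py '[[0, 0, 0, 0, 0, -0.02, 0], [0, 0, 0, 0, 0, -0.05, 0], [0, 0, 0, 0, 0, -0.05, 0]]'|sed -n 1,4p;  python3 -c "
from h import *
from bench import r, snapshot
st=r.sense();L=lids()
for l in L[2:]: print(go([l[0]-38,l[1],118],st))"
```

```text
tool_pos: [483.3, 54.9, 111.5]
tcp_rot: [-180.0, -0.0, 162.1]
ft_force: [-5.1, -0.2, 7.9]
time: 7.35
tool_pos: [484.8, 55.0, 137.9]
tcp_rot: [179.9, 0.2, 162.1]
ft_force: [0.3, -0.5, -0.6]
[  43.4 -143.8   19.6]
[ -81.2 -221.8   20. ]
```

Stiff again, so it is home. Third lid.

To row units: -144 mm is -0.288, -96 mm is -0.192.

```bash
python3 steer.py '[[0, 0, 0, 0.028, -0.096, 0, 0], [0, 0, 0, 0.058, -0.192, 0, 0], [0, 0, 0, 0.086, -0.288, 0, 0], [0, 0, 0, 0.086, -0.288, 0.016, 0], [0, 0, 0, 0.086, -0.288, 0.032, 0], [0, 0, 0, 0.086, -0.288, 0.036, 0], [0, 0, 0, 0.086, -0.288, 0.036, 0], [0, 0, 0, 0.086, -0.288, 0.036, 0]]'|sed -n 1,4p; python3 steer.py '[[0, 0, 0, 0, 0, 0.002, 0], [0, 0, 0, 0, 0, 0.004, 0], [0, 0, 0, 0, 0, 0.006, 0], [0, 0, 0, 0, 0, 0.006, 0]]'|sed -n 2,4p;python3 steer.py '[[0, 0, 0, 0, 0, 0.001, 0], [0, 0, 0, 0, 0, 0.002, 0], [0, 0, 0, 0, 0, 0.002, 0], [0, 0, 0, 0, 0, 0.002, 0]]'|sed -n 2,4p
```

```text
time: 8.35
tool_pos: [398.4, -68.4, 117.9]
tcp_rot: [180.0, -0.0, 162.1]
ft_force: [-0.3, 0.0, -0.8]
tool_pos: [398.0, -68.9, 114.7]
tcp_rot: [-180.0, -0.0, 162.1]
ft_force: [-0.2, -1.3, 0.0]
tool_pos: [398.1, -68.9, 113.8]
tcp_rot: [180.0, 0.0, 162.1]
ft_force: [-0.8, -0.2, -0.9]
```

To row units: 2.5 mm is 0.005, 2 mm is 0.004.

```bash
python3 steer.py '[[0, 0, 0, 0, 0, 0.001, 0], [0, 0, 0, 0, 0, 0.002, 0], [0, 0, 0, 0, 0, 0.003, 0], [0, 0, 0, 0, 0, 0.004, 0], [0, 0, 0, 0, 0, 0.005, 0], [0, 0, 0, 0, 0, 0.005, 0]]'|sed -n 2,4p; python3 steer.py '[[0, 0, 0, 0, 0, -0.02, 0], [0, 0, 0, 0, 0, -0.05, 0], [0, 0, 0, 0, 0, -0.05, 0]]'|sed -n 1,4p;  python3 -c "
from h import *
from bench import r, snapshot
st=r.sense();L=lids()
for l in L[3:]: print(go([l[0]-38,l[1],119],st))"
```

```text
tool_pos: [398.1, -68.9, 111.6]
tcp_rot: [-180.0, -0.0, 162.1]
ft_force: [-3.6, 0.8, 5.7]
time: 10.48
tool_pos: [399.5, -69.3, 138.4]
tcp_rot: [180.0, 0.2, 162.1]
ft_force: [0.1, -0.9, -0.7]
[-124.2  -77.4   19.8]
```

Home as well. Now the fourth.

To row units: -124 mm is -0.248, -84 mm is -0.168.

```bash
python3 steer.py '[[0, 0, 0, -0.084, -0.052, 0, 0], [0, 0, 0, -0.168, -0.104, 0, 0], [0, 0, 0, -0.248, -0.154, 0, 0], [0, 0, 0, -0.248, -0.154, 0.016, 0], [0, 0, 0, -0.248, -0.154, 0.032, 0], [0, 0, 0, -0.248, -0.154, 0.036, 0], [0, 0, 0, -0.248, -0.154, 0.036, 0], [0, 0, 0, -0.248, -0.154, 0.036, 0]]'|sed -n 1,4p; python3 steer.py '[[0, 0, 0, 0, 0, 0.002, 0], [0, 0, 0, 0, 0, 0.004, 0], [0, 0, 0, 0, 0, 0.006, 0], [0, 0, 0, 0, 0, 0.006, 0]]'|sed -n 2,4p;python3 steer.py '[[0, 0, 0, 0, 0, 0.001, 0], [0, 0, 0, 0, 0, 0.002, 0], [0, 0, 0, 0, 0, 0.003, 0], [0, 0, 0, 0, 0, 0.003, 0]]'|sed -n 2,4p
```

```text
time: 11.48
tool_pos: [492.5, -180.0, 118.9]
tcp_rot: [-180.0, 0.1, 162.1]
ft_force: [0.4, 1.1, -0.0]
tool_pos: [492.3, -180.3, 115.2]
tcp_rot: [180.0, -0.0, 162.1]
ft_force: [-0.6, 0.8, -0.3]
tool_pos: [492.3, -180.3, 113.8]
tcp_rot: [-180.0, -0.0, 162.1]
ft_force: [-1.8, 0.8, 1.2]
```

To row units: 1 mm is 0.002, 0.5 mm is 0.001.

```bash
python3 steer.py '[[0, 0, 0, 0, 0, 0.001, 0], [0, 0, 0, 0, 0, 0.002, 0], [0, 0, 0, 0, 0, 0.002, 0], [0, 0, 0, 0, 0, 0.002, 0]]'|sed -n 2,4p;python3 steer.py '[[0, 0, 0, 0, 0, 0.001, 0], [0, 0, 0, 0, 0, 0.002, 0], [0, 0, 0, 0, 0, 0.002, 0], [0, 0, 0, 0, 0, 0.002, 0]]'|sed -n 2,4p
```

```text
tool_pos: [492.4, -180.3, 112.8]
tcp_rot: [-180.0, -0.0, 162.1]
ft_force: [-2.5, 0.0, 2.2]
tool_pos: [492.4, -180.5, 112.1]
tcp_rot: [-180.0, 0.0, 162.1]
ft_force: [-4.2, -1.4, 5.5]
```

Run:
```python
from bench import r, snapshot
import cv2
s=snapshot("scene"); cv2.imwrite("pics/s2.png",cv2.resize(s["pixels"][150:350,250:500],(750,600),interpolation=cv2.INTER_CUBIC))
print(r.sense()["ft_force"],r.sense()["wrist_torque"])
```

```text
[-4.78735909 -1.28847693  5.98462755] [-0.13265488  0.63612923 -0.01091853]
```

View pics/s2.png

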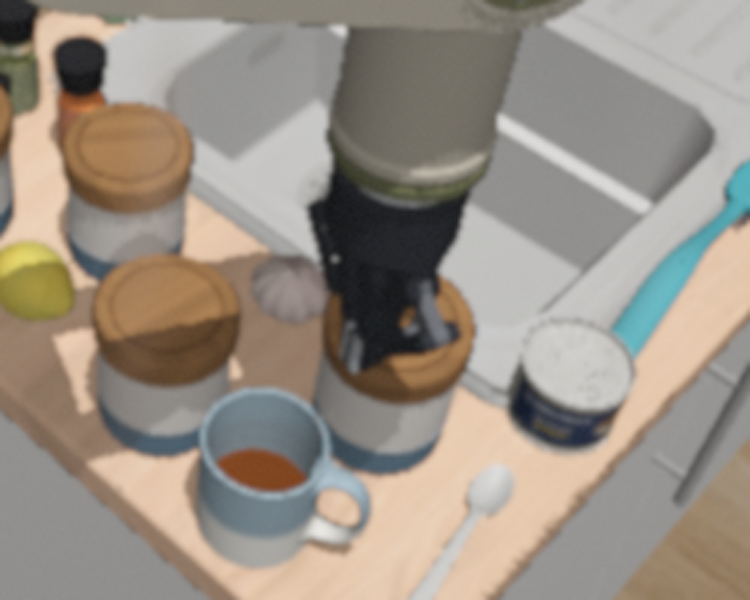

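The fourth lid gives softly from well above 112 mm: 1.2, 2.2 and 5.5 N over 1.7 mm, so it is the loose one. The picture shows the fingers near the robot-side edge of that lid at about (395,335), and everything else still in place. Now I press its middle.

To row units: -20 mm is -0.04, -10 mm is -0.02.

```bash
python3 steer.py '[[0, 0, 0, 0, 0, -0.02, 0], [0, 0, 0, 0, 0, -0.04, 0], [0, 0, 0, 0, 0, -0.04, 0], [0, 0, 0, 0, 0, -0.04, 0]]'|sed -n 1,4p;  python3 -c "
from h import *
from bench import r, snapshot
st=r.sense();l=lids()[3];print(l,go([*l[:2],119],st))"
```

```text
time: 14.02
tool_pos: [492.5, -180.2, 131.8]
tcp_rot: [180.0, 0.0, 162.1]
ft_force: [-0.2, 1.0, -0.6]
[ 531.9096041  -181.10948094  113.        ] [-37.8  11.3  12.8]
```

To row units: -38 mm is -0.076, -19 mm is -0.038.

```bash
python3 steer.py '[[0, 0, 0, -0.038, 0.012, 0, 0], [0, 0, 0, -0.076, 0.023, 0, 0], [0, 0, 0, -0.076, 0.023, 0.012, 0], [0, 0, 0, -0.076, 0.023, 0.024, 0], [0, 0, 0, -0.076, 0.023, 0.026, 0], [0, 0, 0, -0.076, 0.023, 0.026, 0], [0, 0, 0, -0.076, 0.023, 0.026, 0]]'|sed -n 1,4p; python3 steer.py '[[0, 0, 0, 0, 0, 0.002, 0], [0, 0, 0, 0, 0, 0.004, 0], [0, 0, 0, 0, 0, 0.006, 0], [0, 0, 0, 0, 0, 0.006, 0]]'|sed -n 2,4p;python3 steer.py '[[0, 0, 0, 0, 0, 0.001, 0], [0, 0, 0, 0, 0, 0.002, 0], [0, 0, 0, 0, 0, 0.002, 0], [0, 0, 0, 0, 0, 0.002, 0]]'|sed -n 2,4p
```

```text
time: 14.9
tool_pos: [532.1, -181.1, 119.1]
tcp_rot: [-180.0, 0.0, 162.1]
ft_force: [-0.2, -0.2, 0.7]
tool_pos: [532.2, -181.1, 116.4]
tcp_rot: [-180.0, 0.0, 162.1]
ft_force: [-2.2, 1.1, 4.8]
tool_pos: [532.3, -181.2, 115.8]
tcp_rot: [-180.0, 0.0, 162.1]
ft_force: [-3.5, 0.6, 6.9]
```

Contact at 116.6 confirms the raised lid. Pushing on down.

To row units: 2 mm is 0.004, 1.5 mm is 0.003.

```bash
for k in 1; do python3 steer.py '[[0, 0, 0, 0, 0, 0.001, 0], [0, 0, 0, 0, 0, 0.002, 0], [0, 0, 0, 0, 0, 0.003, 0], [0, 0, 0, 0, 0, 0.004, 0], [0, 0, 0, 0, 0, 0.004, 0]]'|sed -n 2,4p; python3 steer.py '[[0, 0, 0, 0, 0, 0.001, 0], [0, 0, 0, 0, 0, 0.002, 0], [0, 0, 0, 0, 0, 0.003, 0], [0, 0, 0, 0, 0, 0.004, 0], [0, 0, 0, 0, 0, 0.004, 0]]'|sed -n 2,4p;done
```

```text
tool_pos: [532.3, -181.1, 113.8]
tcp_rot: [-180.0, 0.0, 162.1]
ft_force: [-3.3, 0.5, 7.6]
tool_pos: [532.3, -181.1, 111.9]
tcp_rot: [-180.0, 0.0, 162.1]
ft_force: [-2.8, 1.6, 9.0]
```

To row units: 1.5 mm is 0.003, 1 mm is 0.002.

```bash
python3 steer.py '[[0, 0, 0, 0, 0, 0.001, 0], [0, 0, 0, 0, 0, 0.002, 0], [0, 0, 0, 0, 0, 0.003, 0], [0, 0, 0, 0, 0, 0.003, 0], [0, 0, 0, 0, 0, 0.003, 0]]'|sed -n 1,4p; python3 steer.py '[[0, 0, 0, 0, 0, 0.001, 0], [0, 0, 0, 0, 0, 0.002, 0], [0, 0, 0, 0, 0, 0.002, 0], [0, 0, 0, 0, 0, 0.002, 0]]'|sed -n 2,4p
```

```text
time: 17.77
tool_pos: [532.5, -181.2, 111.7]
tcp_rot: [-180.0, 0.1, 162.1]
ft_force: [-8.6, 2.8, 18.0]
tool_pos: [532.8, -181.3, 111.7]
tcp_rot: [-180.0, 0.1, 162.1]
ft_force: [-11.4, 3.9, 23.3]
```

The lid is seated: the force climbs to 23 N at 111.7 mm with no further travel. Retreating.

```bash
python3 steer.py '[[0, 0, 0, 0, 0, -0.01, 0], [0, 0, 0, 0, 0, -0.05, 0], [0, 0, 0, 0, 0, -0.12, 0], [0, 0, 0, 0, 0, -0.2, 0], [0, 0, 0, 0, 0, -0.26, 0], [0, 0, 0, 0.12, 0, -0.26, 0], [0, 0, 0, 0.22, 0, -0.26, 0], [0, 0, 0, 0.22, 0, -0.26, 0]]'|sed -n 1,4p; python3 steer.py '[[0, 0, 0, 0, 0, 0, 0], [0, 0, 0, 0, 0, 0, 0], [0, 0, 0, 0, 0, 0, 0], [0, 0, 0, 0, 0, 0, 0]]'|sed -n 1,4p
python3 - <<'E'
from bench import r, snapshot
import cv2
s=snapshot("scene"); cv2.imwrite("pics/s3.png",s["pixels"])
E
```

```text
time: 19.27
tool_pos: [425.0, -146.2, 238.7]
tcp_rot: [-180.0, -0.0, 162.1]
ft_force: [0.5, -0.1, 0.2]
time: 19.77
tool_pos: [427.7, -147.3, 238.1]
tcp_rot: [180.0, -0.0, 162.1]
ft_force: [-0.6, -0.4, 0.5]
```

View pics/s3.png

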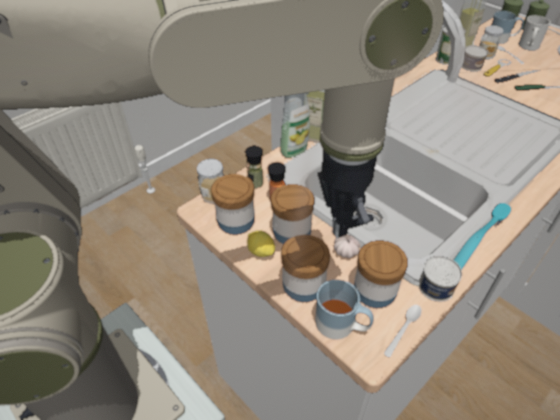

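The hand is well clear, and the four canisters, e.g. (381,270), and everything else stand where they were.

```bash
python3 -c "
from bench import r, snapshot
print(r.hand_in())"
```

```text
the job is handed in; nothing more can be done
None
```

I found the loose lid on the canister farthest to the robot's right and pushed it about 4.8 mm down until it sat firmly on its rim; the other three were home, the hand is clear, and the job is handed in, though no verdict was returned.

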